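# Unhook the blue wall caddy for washing

### The job

In this dessert kitchen three small caddies hang on headed studs on a low board. Take down the blue one: slide it straight up until its stud is in the wide end of its keyhole, draw it forward off the stud, and set it down upright, not dropped, inside the rim of the low metal tray for washing. Leave the red and the yellow caddy hanging where they are.

Things in the scene. Friction and masses are not known exactly. Their poses are not given: they have to be found in the camera images.
- caddy_blue: Blue rigid wall caddy, 0.2-0.4 kg: back plate 5 mm thick, 180 high, pocket 50 high on its lower front, two steel cups inside. Origin: centre of underside, 68 (x) x 84 (y) mm; z up, x to its front, away from the board. Grip bar along the top: 16 mm thick (x), 84 long (y), centred at x -31.5 (as is the plate), z 156-180. Hangs with underside 30 mm over the table, leaning up to 2 deg. See red, yellow.
- caddy_red: Red caddy, stays hanging. All three caddies have the same shape and frame. Keyhole through the plate at y 0: slot 12 mm wide, closed top at z 120, down to z 96; then a wide eight-sided end, 36 mm across, centred at z 78. The stud's neck sits at the slot's top: raise the caddy 38 mm (28-48 will do) to bring the wide end over the stud's head, then draw it along its +x by more than 15 mm.
- caddy_yellow: Yellow caddy, stays hanging. The three hang in a row, 150 mm apart, in any order, on fixed level studs (neck 7 mm thick, 8 long; head 16 mm diameter, 5 thick) on the +x face of a fixed upright board 16 mm thick, 460 wide, 158 high. The grip bars stand 28 mm clear above the board's top edge: fingers fit on both sides.
- tray: Low aluminium tray with a white floor, fixed to the table in front of the caddies: 200 (x) x 250 (y) mm outside, rim 14 mm high and 4 thick. Origin: centre of its underside, z up; its inner floor is 4 mm above the origin.
Mind the look-alikes: they are no part of the job. There is more than one size of the caddy_blue; the one meant has the size given above.

How it is judged (in metres and radians):
On the way:
1. the blue caddy has been slid up at least 28 mm along its keyhole, while still at its stud (height (world z) of caddy_blue above 0.058 m and distance of caddy_blue from where it was at the start of the episode below 0.06 m).
At the end, for the whole second after the job is handed in: The blue caddy stands at rest on the tray's floor, inside its rim (its origin within 75 mm in x and 95 mm in y of the tray's centre and within 5 mm of the floor's height), upright within 5 degrees, facing any way; the red and yellow caddies still hang within 30 mm of where they were (x of caddy_blue in the frame of tray between -0.075 and 0.075 m and y of caddy_blue in the frame of tray between -0.095 and 0.095 m and z of caddy_blue in the frame of tray between 0 and 0.009 m and angle between caddy_blue's own z axis and vertical below 0.09 rad and linear speed of caddy_blue below 0.03 m/s and distance of each of caddy_red, caddy_yellow from where it was at the start of the episode below 0.03 m); the robot touches nothing.
It fails at once if the red or the yellow caddy is moved by more than 30 mm (distance of any of caddy_red, caddy_yellow from where it was at the start of the episode above 0.03 m).
It fails at once if the blue caddy is let fall (more than about 15 mm) (contact force between the fingers and caddy_blue below 0.5 N and linear speed of caddy_blue above 0.55 m/s).
It also fails if it takes over 40 s, if anything falls off the work surface, if the arm or the gripper's body presses on something with over 40 N, if the wrist force passes 120 N, or if a joint passes its speed limit or range.

### The arm

A 6-joint arm with a two-finger parallel gripper is mounted at the origin on the work surface. World frame = base frame: x ahead of the robot, y to its left, z up, the work surface at z = 0. Lengths are in m, angles in degrees, forces in N, time in s.
With the tool pointing down it reaches from about 0.4 to 0.825 m from the base axis. Payload 7 kg.
Tool frame: the origin (TCP) lies at the very end of the fingers, on their centre line; the grasp point (between the pads) lies 19 mm behind it (r.grasp_offset is the z of the grasp point in the tool frame, in m); z points along the fingers, y is the direction in which the jaws open and shut (so a half turn about z gives the same grasp; the last joint's range is limited). The gripper opens to 88 mm and grips with 3 to 60 N. Pads are 19 mm wide; open, the fingers measure 130 mm over their backs; the gripper's body (78 mm by 193 mm) begins 47 mm behind the grasp point.
Start: joints at [93.856, 20.546, 0.682, 0, -70.136, -16.507], TCP at [0.148, 0.659, 0.227] pointing down, gripper open.
Joint ranges: [-176.03, 176.03], [-82.01, 121.73], [-58.28, 71.71], [-173.87, 95.51], [-174.79, -0.11], [-173.66, 173.66]. Speed limits (degrees/s): [136.94, 136.94, 172.46, 180, 180, 180].

### API

Orientations are given as [roll, pitch, yaw] about the fixed x, y, z axes, in that order (R = Rz(yaw) Ry(pitch) Rx(roll)).
In Python, from plant import r, capture, calibration, order gives the robot as it stands.
- The arm moves only by the tool servo_tool, never from a script. Its arguments are lists of equal length, an entry for each row: "grip": the closure, from -1 (fully open) to 1 (shut), so that 0 is half open; "translation": the shift along the tool's x, y, z in m, a list of three; "turn": the turn about the tool's z in rad. A call has 1 to 10 rows; each row is the pose to reach, as a shift and turn from the pose commanded when the call began, along the tool's axes at that moment; what a row does not reach only later rows make up. A row lasts 1/12 s, in which the tool goes at most 41.7 mm and 7.16 degrees, less where a joint would pass 70% of its speed; a pose out of reach is approached as far as the arm can. A call with a gripper value outside its range is refused whole. The fingers move at their own pace and stop on an object; "newtons" is the grip in N (left out, the last holds). Time passes only in rows, so rows that repeat a pose let the fingers close. It gives the time, the measured TCP pose, the force and the opening at its end, in the units of the state.
- r.get_state(): the state, without advancing time (a new reading comes with each control period).
- capture(name): name is "scene" or "side" or "wrist"; returns (picture, depth): 480x640x3 uint8, blue, green, red; 480x640 float32, m along the optical axis (not along the pixel's ray), 0 where there is no reading.
- calibration(name): a dict with "fx", "fy", "cx", "cy" (pixels), "view" (4x4, takes a point from world to camera coordinates). Camera axes: x right, y up, looking along -z (the intrinsics and any distortion apply to the point x, -y, -z); pixel columns grow to the right and rows downward; lengths in m; the calibration is good to about 2 mm. A picture is of the moment at which its call begins: read the wrist's pose just before it. calibration takes no time and is no camera call; for the wrist camera it gives the pose at the moment of the call.
- order.close_job(): hands the job in, once; it reports no verdict.
The state is a dict: "time_s": time; "joints": joint angles; "qd": joint speeds; "joint_torque": joint torques, N m; "tcp_pos": TCP position; "eef_rot": TCP orientation; "contact_force": force on the tool from outside, world axes, zero at the start; "moment": the same for the moment, N m; "gripper_width": finger opening in m.
Only numpy, scipy, OpenCV 4.12 (cv2) and the standard library are available. Lean on these libraries where they do the work, as an engineer would, in place of code of your own. Each camera call takes 0.05 s, during which the arm holds its last target.

## Working session

There is one attempt and no reset: what is moved stays moved. The work goes in short steps, Python scripts to look and compute and a tool call to move; the robot and the scene stay as the last step left them, time stands still between calls to the robot, and variables do not carry over. Pictures are saved under pics/ and viewed, and the job is handed in when it is done.

Besides the shell and the picture viewer there is one more tool, called after "Call:" by a JSON object that holds its "name" and its "arguments", one argument or row to a line. servo_tool: Moves the arm, as the interface text tells. Its arguments: {"type":"object","properties":{"grip":{"type":"array","items":{"type":"number"}},"translation":{"type":"array","items":{"type":"array","items":{"type":"number"}}},"turn":{"type":"array","items":{"type":"number"}},"newtons":{"type":"number"}},"required":["grip","translation","turn"]}

```bash
mkdir -p pics
cat > h.py <<'E'
import numpy as np, cv2
from plant import r, capture, calibration, order
def snap(n,tag):
    c=calibration(n); p,d=capture(n); cv2.imwrite(f'pics/{tag}.png',p); np.savez(f'{tag}.npz',p=p,d=d,view=np.array(c['view']),k=[c['fx'],c['fy'],c['cx'],c['cy']]); 
    return p,d,c
def cloud(tag):
    z=np.load(tag+'.npz'); d=z['d']; fx,fy,cx,cy=z['k']; v,u=np.mgrid[:480,:640]
    P=np.stack([(u-cx)/fx*d,-(v-cy)/fy*d,-d,np.ones_like(d)],-1)
    W=P@np.linalg.inv(z['view']).T
    W[d<=0]=np.nan
    return z['p'],W[...,:3]
E
python3 - <<'E'
from h import *
for n in ['scene','side','wrist']:
    p,d,c=snap(n,n+'0'); print(n,{k:v for k,v in c.items() if k!='view'})
print(r.get_state(),r.grasp_offset)
E
```

```text
scene {'fx': 472.3651011640049, 'fy': 472.3651011640049, 'cx': 315.11140622061095, 'cy': 243.40100775519866}
side {'fx': 473.1151846637851, 'fy': 473.1151846637851, 'cx': 318.89466525984983, 'cy': 242.0410690865956}
wrist {'fx': 403.17431660596384, 'fy': 403.17431660596384, 'cx': 323.9930890859798, 'cy': 232.25439301809752}
{'time_s': 0.15, 'joints': array([ 9.38548885e+01,  2.05816989e+01,  6.46270851e-01, -1.23793432e-02,
       -7.01359544e+01, -1.65065748e+01]), 'qd': array([-0.00921206, -0.11491241,  0.14795262,  0.01520368, -0.04190238,
        0.06293516]), 'joint_torque': array([-4.90476123e-04, -5.83277321e+01,  2.93286502e+01,  7.00110152e+00,
        8.76898906e-03, -1.09957459e-04]), 'tcp_pos': array([0.14780367, 0.65824894, 0.22585187]), 'eef_rot': array([ 1.79928253e+02, -9.12375051e-03, -1.26558942e+01]), 'contact_force': array([0.24174917, 0.21646049, 0.12007054]), 'moment': array([0.01367109, 0.09537774, 0.02977882]), 'gripper_width': 0.08757450694997221} -0.0188
```

View pics/scene0.png

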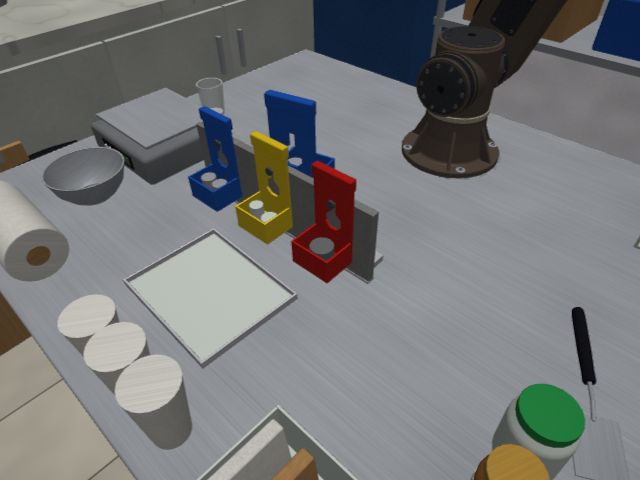

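View pics/side0.png

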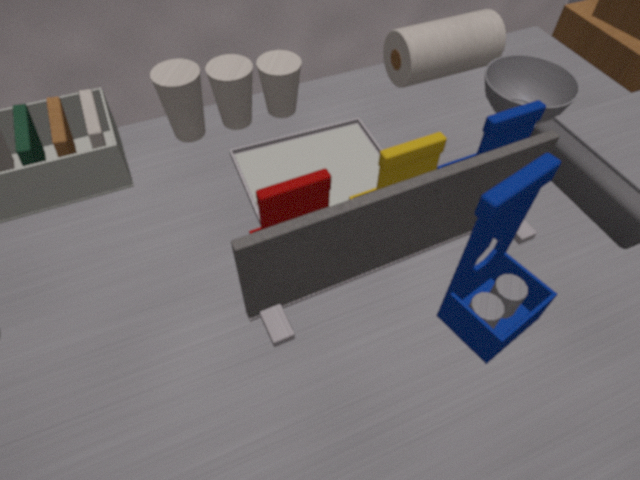

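View pics/wrist0.png

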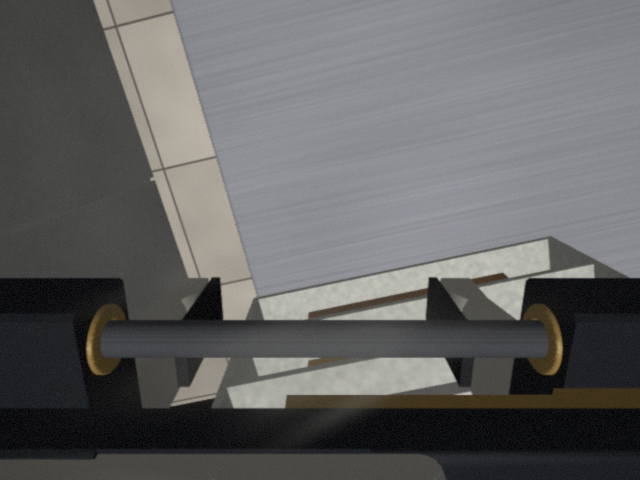

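Candidates for the blue caddy in the scene picture: one hanging on the board in front of it (about 218,160; side 515,125), and one standing on the table behind the board (about 297,135; side 500,260). The description picks the hanging one. I'll check its size and measure it now.

Run:
```python
from h import *
for t in ['scene0','side0']:
    p,W=cloud(t); hsv=cv2.cvtColor(p,cv2.COLOR_BGR2HSV)
    H,S,V=cv2.split(hsv)
    for nm,m in dict(blue=(H>100)&(H<130)&(S>150),red=((H<6)|(H>174))&(S>150),yel=(H>20)&(H<32)&(S>150)).items():
        m=m.astype(np.uint8); n,l,s,c=cv2.connectedComponentsWithStats(m)
        for i in range(1,n):
            if s[i,4]<150: continue
            P=W[l==i]; P=P[~np.isnan(P[:,0])]
            if len(P)<50: continue
            print(t,nm,s[i],c[i].round(),'lo',np.percentile(P,1,axis=0).round(3),'hi',np.percentile(P,99,axis=0).round(3))
            z=np.percentile(P[:,2],99.5); T=P[P[:,2]>z-.006]
            if len(T)>20:
                xy=T[:,:2].astype(np.float32); rc=cv2.minAreaRect(xy); print('   top z',z.round(4),len(T),'rect',np.round(rc[0],4),np.round(rc[1],4),round(rc[2],1))
    # tray / board
p,W=cloud('scene0')
im=cv2.resize(p[80:220,170:400],None,fx=3.4,fy=3.4,interpolation=cv2.INTER_CUBIC); cv2.imwrite('pics/crop0.png',im)
for uv in [(212,233),(126,281),(203,360),(296,296),(210,295),(375,215),(200,125),(372,276)]:
    u,v=uv; print(uv,np.nanmedian(W[v-1:v+2,u-1:u+2].reshape(-1,3),axis=0).round(4))
```

```text
scene0 blue [ 314    0  124   86 8075] [377.  34.] lo [-0.751 -1.062 -0.195] hi [-0.619 -0.542  0.099]
   top z 0.1038 92 rect [-0.6353 -0.5742] [0.0542 0.1094] 33.7
scene0 blue [ 593    0   47   61 2208] [620.  29.] lo [-0.71   0.057  0.067] hi [-0.694  0.184  0.213]
   top z 0.2142 58 rect [-0.7015  0.1004] [0.0159 0.0695] 2.4
scene0 blue [ 264   90   70   87 2886] [295. 127.] lo [ 0.295 -0.216  0.049] hi [ 0.402 -0.097  0.233]
   top z 0.2333 346 rect [ 0.383 -0.149] [0.0207 0.1068] 14.7
scene0 blue [ 188  106   54  105 2730] [218. 163.] lo [ 0.49  -0.283  0.033] hi [ 0.559 -0.197  0.21 ]
   top z 0.2108 210 rect [ 0.4957 -0.2414] [0.0154 0.0866] 1.0
scene0 red [ 292  161   64  122 4215] [328. 223.] lo [0.482 0.017 0.034] hi [0.551 0.101 0.211]
   top z 0.2112 362 rect [0.4875 0.0587] [0.0163 0.0834] 2.0
scene0 yel [ 236  132   57  112 3398] [268. 190.] lo [ 0.486 -0.133  0.033] hi [ 0.555 -0.048  0.211]
   top z 0.2109 283 rect [ 0.4908 -0.0905] [0.017  0.0835] 2.1
side0 blue [ 478  101   67   53 1834] [511. 125.] lo [ 0.485 -0.284  0.158] hi [ 0.5   -0.202  0.21 ]
   top z 0.2107 613 rect [ 0.4933 -0.2436] [0.0856 0.0177] 89.6
side0 blue [ 439  153  122  209 9729] [498. 261.] lo [ 0.29  -0.219  0.005] hi [ 0.395 -0.101  0.233]
   top z 0.2328 1567 rect [ 0.3813 -0.1533] [0.0206 0.1084] 13.3
side0 red [ 250  170   80   63 2639] [293. 198.] lo [0.477 0.016 0.157] hi [0.492 0.096 0.21 ]
   top z 0.2105 885 rect [0.485  0.0553] [0.0152 0.0816] 1.5
side0 yel [ 377  133   69   56 2180] [410. 159.] lo [ 0.481 -0.134  0.159] hi [ 0.496 -0.053  0.21 ]
   top z 0.2106 728 rect [ 0.489  -0.0943] [0.0155 0.082 ] 1.5
(212, 233) [ 0.5905 -0.1771  0.0059]
(126, 281) [ 0.7805 -0.179   0.0134]
(203, 360) [0.7834 0.0606 0.013 ]
(296, 296) [0.5938 0.069  0.01  ]
(210, 295) [ 0.6934 -0.0469  0.0045]
(375, 215) [0.4745 0.137  0.1575]
(200, 125) [ 0.4891 -0.3102  0.1575]
(372, 276) [0.4682 0.137  0.0108]
```

```bash
ls -la; ls pics
```

```text
total 6328
drwxr-xr-x  3 agent agent    4096 Dec  6 21:29 .
drwxr-xr-x 23 root  root     4096 Dec  6 21:29 ..
-rw-r--r--  1 agent agent     517 Dec  6 21:29 h.py
drwxr-xr-x  2 agent agent    4096 Dec  6 21:30 pics
-rw-r--r--  1 agent agent 2151524 Dec  6 21:29 scene0.npz
-rw-r--r--  1 agent agent 2151524 Dec  6 21:29 side0.npz
-rw-r--r--  1 agent agent 2151524 Dec  6 21:29 wrist0.npz
crop0.png
scene0.png
side0.png
wrist0.png
```

View pics/crop0.png

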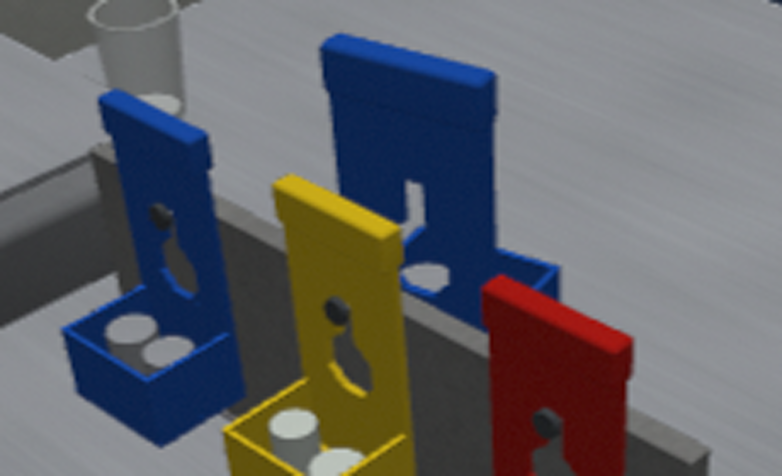

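The pocket caddy on the board at scene (218,160) measures 84 mm wide, z 30–210 mm, with its stud showing in the keyhole. It's the right one. The one behind the board is about 108 mm wide and 233 mm high, so it's the decoy. Blue's bar is at about (0.4945, -0.2425) and the board yaw is about 1.6°. I'll start the transit.

Call:
{"name": "servo_tool", "arguments": {
  "grip": [-1,-1,-1,-1,-1,-1,-1,-1,-1,-1],
  "translation": [
    [0.035,0.019,-0.012],
    [0.07,0.037,-0.024],
    [0.105,0.056,-0.036],
    [0.14,0.075,-0.048],
    [0.175,0.093,-0.06],
    [0.21,0.112,-0.07],
    [0.245,0.13,-0.08],
    [0.28,0.149,-0.09],
    [0.315,0.168,-0.093],
    [0.35,0.186,-0.093]
  ],
  "turn": [0.12,0.24,0.36,0.48,0.6,0.72,0.84,0.96,1.08,1.2]
}}

```text
time_s: 0.98
tcp_pos: [0.4499, 0.3991, 0.3209]
eef_rot: [-179.9, 0.1, -81.7]
contact_force: [-0.0, 1.7, -0.5]
gripper_width: 0.0878
```

```bash
cat >> h.py <<'E'
def tool_delta(target,yaw=None):
    s=r.get_state(); from scipy.spatial.transform import Rotation as R
    M=R.from_euler('xyz',s['eef_rot'],degrees=True).as_matrix()
    d=M.T@(np.array(target)-s['tcp_pos']); 
    print('t',round(s['time_s'],2),'tcp',s['tcp_pos'].round(4),'rot',s['eef_rot'].round(2),'F',s['contact_force'].round(1),'w',round(s['gripper_width'],4))
    print('delta',d.round(4)); 
    if yaw is not None: print('turn',np.radians(-(yaw-s['eef_rot'][2])).round(4))
E
python3 - <<'E'
from h import *
tool_delta([.4945,-.2425,.30],-88.4); print(r.get_state()['joints'].round(1))
# tray and misc
p,W=cloud('scene0')
hsv=cv2.cvtColor(p,cv2.COLOR_BGR2HSV)
z=W[...,2]; m=(z>0.001)&(z<0.02)&(W[...,0]>.57)&(W[...,0]<.81)&(W[...,1]>-.22)&(W[...,1]<.11)&(p.min(-1)>185)
m=m.astype(np.uint8); n,l,s,c=cv2.connectedComponentsWithStats(m); i=1+np.argmax(s[1:,4]); P=W[l==i]
print(s[i],np.median(P[:,2]),cv2.minAreaRect(P[:,:2].astype(np.float32)))
print('glass',W[95,210],W[112,215])
E
```

```text
t 0.98 tcp [0.4499 0.3991 0.3209] rot [-1.7992e+02  8.0000e-02 -8.1730e+01] F [-0.   1.7 -0.5] w 0.0878
delta [0.6414 0.0482 0.0199]
turn 0.1164
[ 60.2  11.   -0.3   0.  -78.6 -51.9]
[241 271   4   5   7] 0.005079945397299612 ((0.6187669038772583, -0.044502660632133484), (0.008008274249732494, 0.005182967521250248), 8.903790473937988)
glass [ 0.28766851 -0.57191986  0.0692233 ] [ 0.49087702 -0.24377362  0.21025195]
```

Call:
{"name": "servo_tool", "arguments": {
  "grip": [-1,-1,-1,-1,-1,-1,-1,-1,-1,-1],
  "translation": [
    [0.04,0.005,0],
    [0.08,0.01,0],
    [0.12,0.015,0],
    [0.16,0.02,0],
    [0.2,0.025,0],
    [0.24,0.03,0],
    [0.28,0.035,0],
    [0.32,0.04,0],
    [0.36,0.045,0],
    [0.4,0.048,0]
  ],
  "turn": [0.02,0.04,0.06,0.08,0.1,0.117,0.117,0.117,0.117,0.117]
}}

```text
time_s: 1.82
tcp_pos: [0.4601, -0.0041, 0.3199]
eef_rot: [-180.0, 0.0, -88.1]
contact_force: [1.1, -0.3, 0.3]
gripper_width: 0.0875
```

Run:
```python
from h import *
tool_delta([.4945,-.2425,.30],-88.4); print(r.get_state()['joints'].round(1))
p,W=cloud('scene0')
z=W[...,2]; x=W[...,0]; y=W[...,1]
m=(z>0.008)&(z<0.02)&(x>.57)&(x<.82)&(y>-.24)&(y<.12)
print(m.sum(),cv2.minAreaRect(W[m][:,:2].astype(np.float32)))
```

```text
t 1.82 tcp [ 0.4601 -0.0041  0.3199] rot [-1.7996e+02  3.0000e-02 -8.8080e+01] F [ 1.1 -0.3  0.3] w 0.0875
delta [ 0.2394 -0.0264  0.0198]
turn 0.0056
[ 24.1  -3.3 -15.9  -0.  -77.3 -22.2]
1591 ((0.6865239143371582, -0.05877196788787842), (0.2534957528114319, 0.20083899796009064), 88.17027282714844)
```

Call:
{"name": "servo_tool", "arguments": {
  "grip": [-1,-1,-1,-1,-1,-1,-1,-1,-1,-1],
  "translation": [
    [0.04,-0.005,0],
    [0.08,-0.01,0],
    [0.12,-0.015,0],
    [0.16,-0.02,0],
    [0.2,-0.0264,0],
    [0.239,-0.0264,0],
    [0.239,-0.0264,0],
    [0.239,-0.0264,0],
    [0.239,-0.0264,0],
    [0.239,-0.0264,0]
  ],
  "turn": [0.006,0.006,0.006,0.006,0.006,0.006,0.006,0.006,0.006,0.006]
}}

```text
time_s: 2.65
tcp_pos: [0.4951, -0.2395, 0.3196]
eef_rot: [-180.0, 0.0, -88.4]
contact_force: [-0.0, -0.5, 0.6]
gripper_width: 0.0877
```

Run:
```python
from h import *
tool_delta([.4945,-.2425,.177],-88.4)
p,d,c=snap('wrist','wrist1')
p,W=cloud('wrist1'); H,S,V=cv2.split(cv2.cvtColor(p,cv2.COLOR_BGR2HSV))
m=(H>100)&(H<130)&(S>120)&(W[...,2]>.203)&(W[...,2]<.218)
print(m.sum(), cv2.minAreaRect(W[m][:,:2].astype(np.float32)), np.median(W[m],axis=0))
```

```text
t 2.65 tcp [ 0.4951 -0.2395  0.3196] rot [-1.800e+02  1.000e-02 -8.841e+01] F [-0.  -0.5  0.6] w 0.0877
delta [0.0031 0.0007 0.1426]
turn -0.0002
2717 ((0.4410282373428345, -0.20235121250152588), (0.07296780496835709, 0.20256900787353516), 51.51778793334961) [ 0.49651082 -0.24612411  0.21042337]
```

View pics/wrist1.png

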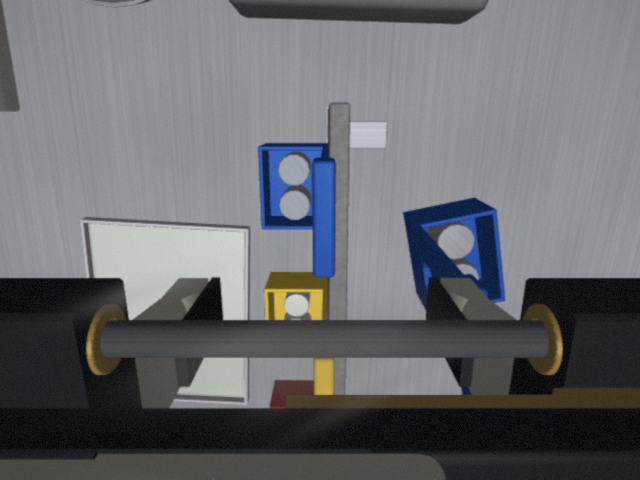

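The wrist view shows the blue bar at columns 314–335, rows 158–277, centred between the fingers' columns, with the board directly behind it. The decoy is off to the right at (455,255). Next I'll isolate the bar and measure it.

Run:
```python
from h import *
p,W=cloud('wrist1'); H,S,V=cv2.split(cv2.cvtColor(p,cv2.COLOR_BGR2HSV))
b=(H>100)&(H<130)&(S>120)
m=b&(W[...,2]>.205)&(W[...,2]<.218)&(W[...,0]>.45)
print(cv2.minAreaRect(W[m][:,:2].astype(np.float32)), np.median(W[m],axis=0))
Q=W[m]; A=np.polyfit(Q[:,1],Q[:,2],1); print('top slope deg along y',np.degrees(np.arctan(A[0])),'x',Q[:,0].min(),Q[:,0].max(),np.percentile(Q[:,1],[1,99]))
print(np.degrees(np.arctan(np.polyfit(Q[:,1],Q[:,0],1)[0])))
# lean from scene: plate front points
p,W=cloud('scene0'); H,S,V=cv2.split(cv2.cvtColor(p,cv2.COLOR_BGR2HSV))
m=(H>100)&(H<130)&(S>120)&(W[...,0]>.47)&(W[...,0]<.51)&(W[...,1]>-.275)&(W[...,1]<-.205)&(W[...,2]>.09)&(W[...,2]<.18)
Q=W[m]; C=np.linalg.lstsq(np.c_[Q[:,1:],np.ones(len(Q))],Q[:,0],rcond=None)[0]; print(len(Q),'x=',C)
```

```text
((0.49689269065856934, -0.2442314475774765), (0.01543756015598774, 0.08326952159404755), 2.063422203063965) [ 0.49674353 -0.24746093  0.21042982]
top slope deg along y 0.13034647825843917 x 0.48783414190765334 0.5059239141787687 [-0.28520494 -0.20464862]
-1.9850438574898628
637 x= [-0.02556874  0.01695754  0.48676752]
```

Call:
{"name": "servo_tool", "arguments": {
  "grip": [-1,-1,-1,-1,-1,-1,-1,-1],
  "translation": [
    [0.004,-0.001,0.025],
    [0.004,-0.001,0.05],
    [0.004,-0.001,0.075],
    [0.004,-0.001,0.1],
    [0.004,-0.001,0.12],
    [0.004,-0.001,0.135],
    [0.004,-0.001,0.1415],
    [0.004,-0.001,0.1415]
  ],
  "turn": [0,0,0,0,0,0,0,0]
}}

```text
time_s: 3.37
tcp_pos: [0.4958, -0.243, 0.177]
eef_rot: [179.9, 0.0, -88.4]
contact_force: [0.1, 0.1, 0.2]
gripper_width: 0.0877
```

Run:
```python
from h import *
tool_delta([.496,-.2435,.178],-88.3)
snap('side','side1')
```

```text
t 3.37 tcp [ 0.4958 -0.243   0.177 ] rot [ 1.7988e+02  3.0000e-02 -8.8360e+01] F [0.1 0.1 0.2] w 0.0877
delta [ 0.0005 -0.0002 -0.001 ]
turn -0.001
```

View pics/side1.png

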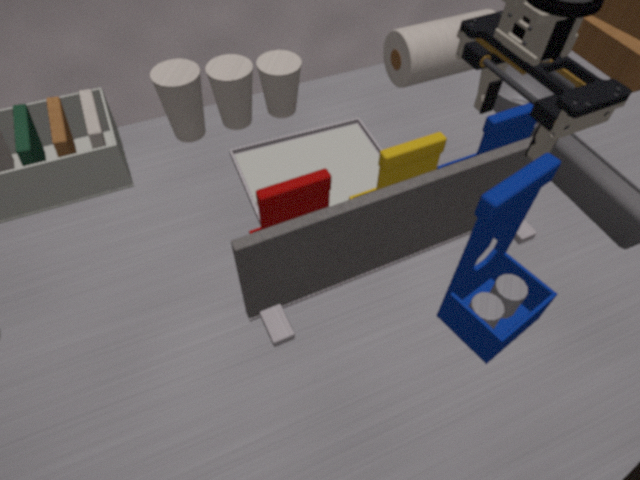

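The fingers straddle the blue bar near (515,130), clear of the board and the decoy. Closing now.

Call:
{"name": "servo_tool", "arguments": {
  "grip": [0.2,0.5,0.8,1,1,1,1,1,1,1],
  "translation": [
    [0,0,0],
    [0,0,0],
    [0,0,0],
    [0,0,0],
    [0,0,0],
    [0,0,0],
    [0,0,0],
    [0,0,0],
    [0,0,0],
    [0,0,0]
  ],
  "turn": [0,0,0,0,0,0,0,0,0,0],
  "newtons": 40
}}

```text
time_s: 4.25
tcp_pos: [0.4963, -0.2442, 0.178]
eef_rot: [180.0, -0.0, -88.5]
contact_force: [-0.5, -0.1, 0.8]
gripper_width: 0.0267
```

Call:
{"name": "servo_tool", "arguments": {
  "grip": [1,1,1,1,1,1],
  "translation": [
    [0,0,0],
    [0,0,0],
    [0,0,0],
    [0,0,0],
    [0,0,0],
    [0,0,0]
  ],
  "turn": [0,0,0,0,0,0]
}}

```text
time_s: 4.75
tcp_pos: [0.4963, -0.2442, 0.178]
eef_rot: [180.0, 0.0, -88.5]
contact_force: [0.4, -0.4, 0.4]
gripper_width: 0.0157
```

Gripped at 15.7 mm, which matches the 16 mm bar. Lifting 38 mm.

Call:
{"name": "servo_tool", "arguments": {
  "grip": [1,1,1,1,1,1,1,1,1,1],
  "translation": [
    [0,0,-0.004],
    [0,0,-0.009],
    [0,0,-0.014],
    [0,0,-0.019],
    [0,0,-0.024],
    [0,0,-0.029],
    [0,0,-0.034],
    [0,0,-0.038],
    [0,0,-0.038],
    [0,0,-0.038]
  ],
  "turn": [0,0,0,0,0,0,0,0,0,0]
}}

```text
time_s: 5.58
tcp_pos: [0.4964, -0.2442, 0.2163]
eef_rot: [-180.0, 0.0, -88.5]
contact_force: [0.0, 0.8, -3.1]
gripper_width: 0.0159
```

Run:
```python
from h import *
tool_delta([.496,-.2435,.216],-88.3)
p,d,c=snap('scene','scene2')
cv2.imwrite('pics/crop2.png',cv2.resize(p[60:300,120:400],None,fx=2.5,fy=2.5))
p,W=cloud('scene2'); H,S,V=cv2.split(cv2.cvtColor(p,cv2.COLOR_BGR2HSV))
m=(H>100)&(H<130)&(S>120)&(W[...,0]>.47)&(W[...,0]<.58)&(W[...,1]<-.19)&(W[...,1]>-.3)
Q=W[m]; print(np.percentile(Q,[1,99],axis=0).round(4))
```

```text
t 5.58 tcp [ 0.4964 -0.2442  0.2163] rot [-179.98    0.    -88.45] F [ 0.   0.8 -3.1] w 0.0159
delta [-0.0007  0.0003  0.0003]
turn -0.0027
[[ 0.4895 -0.2826  0.0707]
 [ 0.5604 -0.1972  0.2486]]
```

View pics/crop2.png

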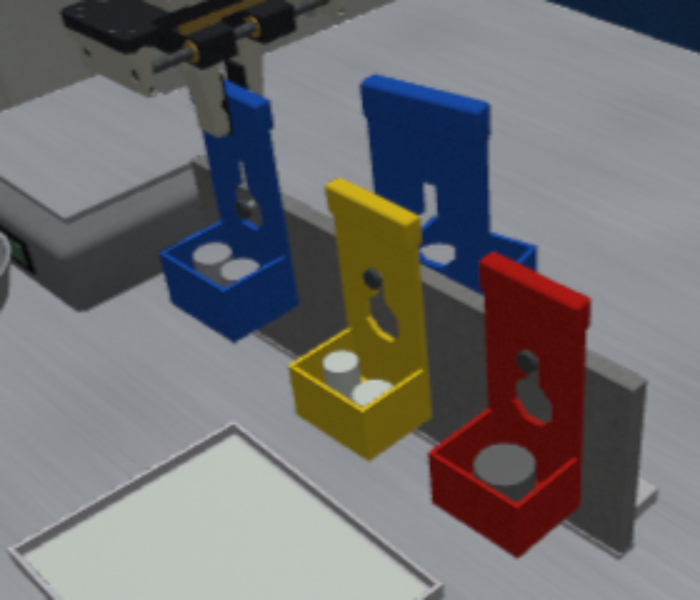

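Stud head is in the wide end (crop 245,208), the underside is raised about 38 mm, and the force equals the weight. Drawing forward.

Call:
{"name": "servo_tool", "arguments": {
  "grip": [1,1,1,1,1,1,1,1,1,1],
  "translation": [
    [0,-0.003,0],
    [0,-0.008,0],
    [0,-0.013,0],
    [0,-0.018,0],
    [0,-0.024,0],
    [0,-0.03,0],
    [0,-0.036,0],
    [0,-0.042,0],
    [0,-0.048,0],
    [0,-0.05,0]
  ],
  "turn": [0,0,0,0,0,0,0,0,0,0]
}}

```text
time_s: 6.47
tcp_pos: [0.5473, -0.2428, 0.2158]
eef_rot: [180.0, -0.0, -88.4]
contact_force: [0.6, 0.2, -1.8]
gripper_width: 0.0156
```

Call:
{"name": "servo_tool", "arguments": {
  "grip": [1,1,1,1,1,1,1,1,1,1],
  "translation": [
    [0,-0.01,0],
    [0,-0.03,0],
    [0,-0.05,0],
    [0,-0.075,0],
    [-0.015,-0.1,0],
    [-0.04,-0.107,0],
    [-0.07,-0.107,0],
    [-0.1,-0.107,0],
    [-0.13,-0.107,0],
    [-0.15,-0.107,0]
  ],
  "turn": [0,0,0,0,0,0,0,0,0,0]
}}

```text
time_s: 7.3
tcp_pos: [0.6496, -0.0875, 0.2159]
eef_rot: [180.0, 0.0, -88.4]
contact_force: [-0.2, 0.9, -1.5]
gripper_width: 0.0156
```

Call:
{"name": "servo_tool", "arguments": {
  "grip": [1,1,1,1,1,1],
  "translation": [
    [0,0,0.005],
    [0,0,0.015],
    [0,0,0.025],
    [0,0,0.035],
    [0,0,0.04],
    [0,0,0.04]
  ],
  "turn": [0,0,0,0,0,0]
}}

```text
time_s: 7.8
tcp_pos: [0.648, -0.0909, 0.1736]
eef_rot: [179.8, -0.0, -88.5]
contact_force: [-1.0, 1.1, -2.6]
gripper_width: 0.0155
```

Run:
```python
from h import *
tool_delta([.6585,-.09,.178],-88.4)
p,d,c=snap('scene','scene3')
cv2.imwrite('pics/crop3.png',cv2.resize(p[100:400,100:400],None,fx=2,fy=2))
p,W=cloud('scene3'); H,S,V=cv2.split(cv2.cvtColor(p,cv2.COLOR_BGR2HSV))
m=(H>100)&(H<130)&(S>120)&(W[...,0]>.58)&(W[...,0]<.8)&(W[...,1]<.1)&(W[...,1]>-.3)
Q=W[m]; print(np.percentile(Q,[1,99],axis=0).round(4),Q.min(0))
```

```text
t 7.8 tcp [ 0.648  -0.0909  0.1736] rot [ 1.7978e+02 -1.0000e-02 -8.8530e+01] F [-1.   1.1 -2.6] w 0.0155
delta [-0.0006 -0.0105 -0.0045]
turn -0.0023
[[ 0.641  -0.129   0.0287]
 [ 0.7115 -0.0447  0.2066]] [ 0.61405911 -0.21345359 -0.00207665]
```

View pics/crop3.png

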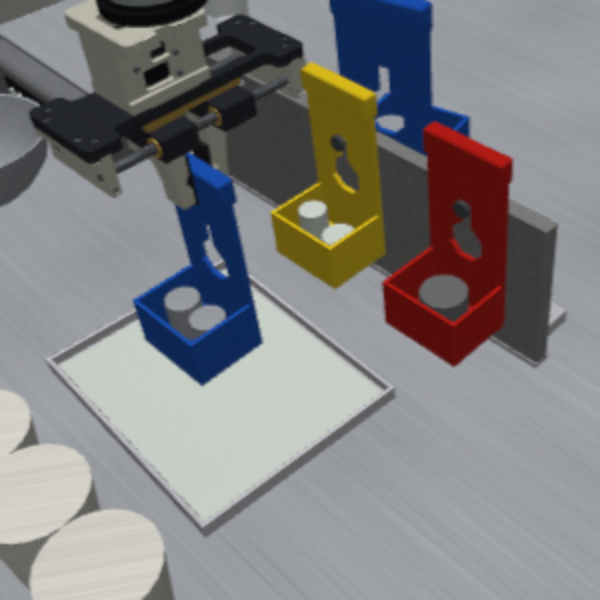

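The caddy hangs over the tray (crop 200,270), inside the rim on all sides, with its underside about 26 mm up. I'll shift it 10 mm forward and lower it.

Call:
{"name": "servo_tool", "arguments": {
  "grip": [1,1,1,1,1,1,1,1],
  "translation": [
    [0,-0.005,0.003],
    [0,-0.01,0.006],
    [0,-0.01,0.009],
    [0,-0.01,0.012],
    [0,-0.01,0.015],
    [0,-0.01,0.018],
    [0,-0.01,0.018],
    [0,-0.01,0.018]
  ],
  "turn": [0,0,0,0,0,0,0,0]
}}

```text
time_s: 8.52
tcp_pos: [0.659, -0.0897, 0.1579]
eef_rot: [180.0, -0.0, -88.4]
contact_force: [-0.0, 0.1, -1.4]
gripper_width: 0.0158
```

Run:
```python
from h import *
tool_delta([.6585,-.09,.152],-88.4)
p,d,c=snap('scene','scene4')
p,W=cloud('scene4'); H,S,V=cv2.split(cv2.cvtColor(p,cv2.COLOR_BGR2HSV))
m=(H>100)&(H<130)&(S>120)&(W[...,0]>.58)&(W[...,0]<.8)&(W[...,1]<-.0)&(W[...,1]>-.2)&(W[...,2]>.01)
Q=W[m]; print(np.percentile(Q,[1,99],axis=0).round(4))
```

```text
t 8.52 tcp [ 0.659  -0.0897  0.1579] rot [ 1.7998e+02 -1.0000e-02 -8.8450e+01] F [-0.   0.1 -1.4] w 0.0158
delta [0.0002 0.0005 0.0059]
turn -0.0008
[[ 0.6519 -0.1279  0.0135]
 [ 0.7229 -0.0434  0.1909]]
```

Call:
{"name": "servo_tool", "arguments": {
  "grip": [1,1,1,1,1,1],
  "translation": [
    [0,0,0.001],
    [0,0,0.002],
    [0,0,0.003],
    [0,0,0.004],
    [0,0,0.005],
    [0,0,0.005]
  ],
  "turn": [0,0,0,0,0,0]
}}

```text
time_s: 9.07
tcp_pos: [0.659, -0.0898, 0.1528]
eef_rot: [180.0, 0.0, -88.5]
contact_force: [-0.2, 0.1, -2.2]
gripper_width: 0.0159
```

Call:
{"name": "servo_tool", "arguments": {
  "grip": [1,1,1],
  "translation": [
    [0,0,0.0005],
    [0,0,0.001],
    [0,0,0.001]
  ],
  "turn": [0,0,0]
}}

```text
time_s: 9.32
tcp_pos: [0.6592, -0.0898, 0.1526]
eef_rot: [-180.0, -0.0, -88.4]
contact_force: [-2.1, -0.1, 1.6]
gripper_width: 0.016
```

Call:
{"name": "servo_tool", "arguments": {
  "grip": [1,1,1],
  "translation": [
    [0,0,0.0005],
    [0,0,0.001],
    [0,0,0.001]
  ],
  "turn": [0,0,0]
}}

```text
time_s: 9.57
tcp_pos: [0.6593, -0.0898, 0.1526]
eef_rot: [-179.9, -0.0, -88.4]
contact_force: [-4.7, 0.6, 7.3]
gripper_width: 0.0162
```

Firmly on the floor. I'll open partly first, keeping clear of yellow's pocket, which is well behind.

Call:
{"name": "servo_tool", "arguments": {
  "grip": [0.5,0.5,0.4,0.4,0.3,0.2,0.1,0,0,0],
  "translation": [
    [0,0,0],
    [0,0,0],
    [0,0,0],
    [0,0,0],
    [0,0,0],
    [0,0,0],
    [0,0,0],
    [0,0,0],
    [0,0,0],
    [0,0,0]
  ],
  "turn": [0,0,0,0,0,0,0,0,0,0]
}}

```text
time_s: 10.4
tcp_pos: [0.6592, -0.0898, 0.151]
eef_rot: [180.0, -0.0, -88.5]
contact_force: [0.9, 0.7, -0.3]
gripper_width: 0.0436
```

Call:
{"name": "servo_tool", "arguments": {
  "grip": [0,0,0,0,0,0,0,0,0,0],
  "translation": [
    [0,0,-0.005],
    [0,0,-0.015],
    [0,0,-0.03],
    [0,0,-0.045],
    [0,0,-0.06],
    [0,0,-0.08],
    [0,0,-0.1],
    [0,0,-0.12],
    [0,0,-0.14],
    [0,0,-0.14]
  ],
  "turn": [0,0,0,0,0,0,0,0,0,0]
}}

```text
time_s: 11.23
tcp_pos: [0.661, -0.0902, 0.2974]
eef_rot: [-179.5, -0.1, -88.4]
contact_force: [0.1, 0.2, 0.6]
gripper_width: 0.0441
```

Run:
```python
from h import *
tool_delta([.6585,-.09,.152],-88.4)
p,d,c=snap('scene','scene5'); cv2.imwrite('pics/crop5.png',cv2.resize(p[100:400,100:400],None,fx=2,fy=2))
p,W=cloud('scene5'); H,S,V=cv2.split(cv2.cvtColor(p,cv2.COLOR_BGR2HSV))
x,y,z=W[...,0],W[...,1],W[...,2]
for n,m in dict(blue=(H>100)&(H<130)&(S>120)&(x>.6)&(x<.8)&(y<0)&(y>-.2)&(z>.006),red=((H<6)|(H>174))&(S>150),yel=(H>20)&(H<32)&(S>150)).items():
    Q=W[m&(z>.006)&(x>.45)&(x<.8)&(y<.2)]; print(n,np.nanpercentile(Q,[1,99],axis=0).round(4))
m=(H>100)&(H<130)&(S>120)&(x>.64)&(x<.675)&(y<-.05)&(y>-.125)&(z>.065)&(z<.15)
Q=W[m]; C=np.linalg.lstsq(np.c_[Q[:,1:],np.ones(len(Q))],Q[:,0],rcond=None)[0]; print('lean deg',np.degrees(C[1]))
```

```text
t 11.23 tcp [ 0.661  -0.0902  0.2974] rot [-1.7954e+02 -5.0000e-02 -8.8430e+01] F [0.1 0.2 0.6] w 0.0441
delta [-0.0004  0.0037  0.1453]
turn -0.0005
blue [[ 0.6518 -0.1281  0.0087]
 [ 0.7231 -0.0435  0.1855]]
red [[0.4822 0.0169 0.0336]
 [0.5514 0.1013 0.2108]]
yel [[ 0.4857 -0.1329  0.0331]
 [ 0.7099 -0.0479  0.3944]]
lean deg 0.26426806198262043
```

View pics/crop5.png

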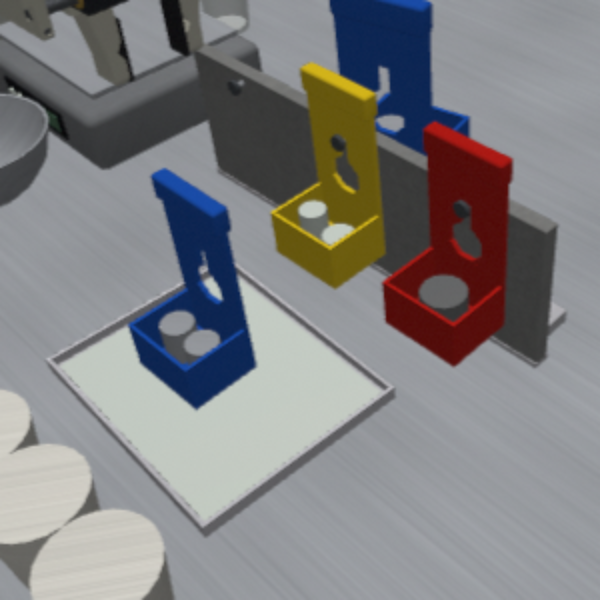

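The blue caddy stands upright in the tray (crop 195,330) inside the rim. Red and yellow hang unchanged, and the gripper is clear above. Handing in.

```bash
python3 -c "
from h import *
print(order.close_job())"
```

```text
the job is handed in; nothing more can be done
None
```

I took the blue caddy down and stood it upright in the tray, then handed the job in at about 11.3 s of the 40 s allowed. No verdict was reported.

- **Which caddy:** I took the blue one hanging on the board. It measures 84 mm wide with its top at 210 mm. The larger blue caddy standing behind the board is a look-alike, and I left it alone.
- **Moves:** I gripped the bar with 40 N, slid the caddy up 38 mm and drew it forward 50 mm off its stud. I lowered it until the force showed it was on the tray floor, then released it and backed off upward.
- **Final position:** The caddy's origin is at about (0.69, -0.087), which is roughly 3 mm in x and 28 mm in y from the tray centre. The bar's top is at 0.1855 m, so the underside is about 5 mm up, on the floor to within camera accuracy.
- **Upright:** Its forward lean measured about 0.3°. I did not measure sideways lean separately.
- **Other caddies:** Red measured within 1 mm of its start. Yellow's lower bounds also match, but its upper bounds were spoiled by yellow-hued pixels elsewhere in the picture (z up to 0.39 m, above any caddy). For yellow I therefore relied on the picture, where it hangs unchanged on its stud.
- **Robot:** The gripper ended about 110 mm above the caddy, with no contact force beyond sensor noise.

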